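Wedge the sprung catch and take the bonbon mould off the vibrating table

ROBOT

A 6-joint arm with a two-finger parallel gripper is mounted at the origin on the work surface. World frame = base frame: x ahead of the robot, y to its left, z up, the work surface at z = 0. Lengths are in m, angles in rad, forces in N, time in s.
With the tool pointing down it reaches from about 0.275 to 0.825 m from the base axis. Payload 4.9 kg.
Tool frame: the origin (TCP) lies on the centre line of the jaws, within the pads' length; the fingertips stand 19 mm ahead of it and the grasp point (between the pads) is the TCP; z points along the fingers, y is the direction in which the jaws open and shut (so a half turn about z gives the same grasp; the last joint's range is limited). The gripper opens to 85 mm and grips with 20 to 120 N. Pads are 22 mm wide; open, the fingers measure 114 mm over their backs; the gripper's body (76 mm by 85 mm) begins 54 mm behind the grasp point. The pads swing forward as they close: fully open they stand 13 mm farther back than shut.
Start: joints at [-1.441, 0.326, -0.193, 1.052, 0, 1.437], TCP at [0.143, -0.531, 0.25] pointing down, gripper open.
Joint ranges: [-2.65, 2.65], [-0.97, 1.79], [-1.3, 1.35], [-1.93, 2.1], [-1.47, 1.37], [-3.14, 3.14]. Speed limits (rad/s): [2.57, 2.57, 3.14, 3.14, 3.14, 3.14].

INTERFACE

Orientations are given as a unit quaternion [w, x, y, z].
In Python, from cell import * gives the robot as it stands. The module is installed in compiled form; this text tells all that it offers.
- The arm moves only by the tool servo_tool, never from a script. Its argument "steps" is a list that holds one entry, the list of rows, each a list of 6 numbers: the shift along the tool's x, y, z in units of 0.1 m (1.0 is 0.1 m), then the turn, a rotation vector about the tool's x, y, z in units of 360 degrees (1.0 is 360 degrees). A call has 1 to 20 rows; each row is the pose to reach, as a shift and turn from the pose commanded when the call began, along the tool's axes at that moment, turning the shorter way round; what a row does not reach only later rows make up. A row lasts 1/8 s, in which the tool goes at most 62.5 mm and 10.7 degrees, less where a joint would pass 70% of its speed; a pose out of reach is approached as far as the arm can. A call with a number of a shift or a turn outside -1 to 1 is refused whole. A call with a gripper value outside its range is refused whole. "grip" is the opening, from 0 (shut) to 1 (fully open), set as the call begins (left out, the last holds). The fingers move at their own pace and stop on an object; "force" is the grip in N (left out, the last holds). Time passes only in rows, so rows that repeat a pose let the fingers close. It gives the time, the measured TCP pose, the force and the opening at its end, in the units of the state.
- sense(): the state, without advancing time (a new reading comes with each control period).
- read_camera(name): name is "scene" or "top" or "wrist"; returns a dict with "image" (384x512x3 uint8, red, green, blue), "z_map" (384x512 float32, m along the optical axis (not along the pixel's ray), 0 where there is no reading), "fx", "fy", "cx", "cy" (pixels), "rvec" (rotation vector, rad) and "tvec" (3), from world to camera coordinates, as OpenCV has them; the wrist camera has in their place "tool_from_camera" (4x4, takes a point from camera to tool coordinates, whose origin is the TCP and whose axes are the flange's). Camera axes: x right, y down, z forward; pixel columns grow to the right and rows downward; lengths in m; the calibration is good to about 2 mm. A picture is of the moment at which its call begins: read the wrist's pose just before it.
- close_job(): hands the job in, once; it reports no verdict.
The state is a dict: "clock": time; "q": joint angles; "dq": joint speeds; "tau": joint torques, N m; "tcp_pos": TCP position; "tcp_rot": TCP orientation; "contact_force": force on the tool from outside, world axes, zero at the start; "moment": the same for the moment, N m; "opening": finger opening in m.
Only numpy, scipy, OpenCV 4.12 (cv2) and the standard library are available. Lean on these libraries where they do the work, as an engineer would, in place of code of your own. Each camera call takes 0.05 s, during which the arm holds its last target. There are 200 camera calls.

TASK

Take the bonbon mould off the vibrating table and set it gently, flat and right way up, on the wire cooling rack. The sprung catch holds it down and you have only one hand, so first drive the wooden oven-door wedge, up to its thick block, between the catch's finger peg and the upturned end of the platform so that the catch stands well clear of the mould, and leave the wedge jammed there for the next mould. Draw the mould out from under the fixed lip at its other end before you lift it, keep it level so that the chocolates stay in, and leave the tub, bowl and brush where they are.

Things in the scene. Friction and masses are not known exactly. Their poses are not given: they have to be found in the camera images.
- vibrator: Mould-vibrating table, fixed: white housing, aluminium platform 280 x 174 mm, top 92 mm above the counter. Origin on the counter; x runs along the mould towards the catch, y to the side where the wedge enters, z up. In mm from the origin: platform from x -150 to 130, y -95 to 79; mould centred at (-20, -45) on the platform, its long side along x; the catch's upright pin at (102, 7)
- platform_mouth (a point): Corner where the wedge enters, at (127, 79, 92) mm from the vibrator's origin, same axes. From here the platform's +x end is turned up into a wall 22 mm high (inner face at x = 127) that runs towards -y; its first 8 mm are bent outward. The wedge slides in lying on the platform, thin end first, towards -y, straight side along this wall, slanted side to the peg; its block stays outside
- lip_edge (a point): Free edge of the fixed steel lip over the mould's -x end, at (-115.5, -45, 120) mm from the vibrator's origin, same axes. It overhangs the mould by 4.5 mm, 2 mm above it: draw the mould 6 to 8 mm towards +x, then lift. Guides 12 mm high, 20 mm long stand 1.5 mm off the mould's long sides near vibrator x = -95 and 55; the middle is free for fingers
- catch (a joint): Swing of the sprung catch, rad: 0 shut, up to 0.45 as it opens (counter-clockwise from above). Shut, its nose hooks 5.5 mm over the mould's +x end and a leg stands before that end: the mould can neither rise nor slide. From 0.2 on it is clear, also of the mould drawn 6 mm towards it; from 0.24, drawn 8 mm. Wedge in up to its block: 0.27 to 0.32. It springs shut unless held
- catch_peg (a point): Middle of the catch's upright finger peg, 12 mm diameter, from 3 to 51 mm above the platform; moves with the catch. Shut it stands at (110, 67) mm in the vibrator's frame, 11 mm clear of the turned-up wall; opening moves it towards -x. It pushes back with 2 N shut, 4.5 N open; driving the wedge takes up to 20 N and friction holds it. The catch's arms pass over the wedge, 29 mm above the platform
- wedge_butt (a point): Beech wedge, 130 mm long, 25 mm high, 50 g, loose on the counter, right way up as it lies. This is the place to grip: 12.5 mm up, mid-width, 20 mm from the back end. x points to the thin end, z up. The back 50 mm is a block 30 mm wide; then it tapers over 80 mm to 5 mm at the tip, 110 mm ahead of this point. Its +y side is straight all along (y = 15 mm), its -y side slants
- mould_center (a point): Centre of the bonbon mould, a clear polycarbonate block 200 mm long (its x), 60 mm wide (its y), 26 mm high, about 0.35 kg, with two rows of seven set chocolates in its top; this point is 13 mm above its underside. It can be gripped across the 60 mm in the middle of its length
- rack: The wire cooling rack, fixed on the counter, 240 mm (its x) by 150 mm (its y); origin on the counter under its centre. The wires that carry the mould have their tops 23 mm above the counter
- tub: Closed white tub, 68 mm diameter, 75 mm high, a bystander. Origin: centre of its underside
- bowl: Steel bowl, 110 mm across, 55 mm high, a bystander. Origin: centre of its underside
- brush: Pastry brush lying on the counter, 200 mm long, a bystander. Origin: its middle, on the counter

How it is judged:
On the way, in this order (a step that is already met when the one before it is completed fails the run):
1. the wedge alone holds the catch open, clear of the mould, which is still in its place (value of joint catch above 0.2 rad and contact force between wedge and catch above 0.3 N and contact force between the fingers and wedge below 0.2 N and contact force between the arm and catch below 0.2 N and distance of mould_center from where it was at the start of the episode below 0.008 m), for 0.3 s.
2. the mould is drawn out and lifted clear of the vibrating table, the catch still wedged open (value of joint catch above 0.2 rad and z of mould_center in the frame of vibrator above 0.145 m), for 0.1 s.
At the end, for the whole second after the job is handed in: The mould lies still, flat and right way up on the wires of the cooling rack (tilt under 0.08 rad, its centre within 50 mm of the rack's centre along both of the rack's sides, 31 to 41 mm above the counter), released; the wedge still holds the catch open by at least 0.2 rad (x of mould_center in the frame of rack between -0.05 and 0.05 m and y of mould_center in the frame of rack between -0.05 and 0.05 m and height (world z) of mould_center between 0.031 and 0.041 m and angle between mould_center's own z axis and vertical below 0.08 rad and linear speed of mould below 0.02 m/s and value of joint catch above 0.2 rad and contact force between wedge and catch above 0.3 N); the robot touches nothing.
It fails at once if the mould is tipped by more than 0.35 rad, and chocolates would fall out (angle between mould_center's own z axis and vertical above 0.35 rad).
It fails at once if the mould is let fall (faster than 0.45 m/s out of the fingers) (linear speed of mould above 0.45 m/s and contact force between the fingers and mould below 0.1 N).
It fails at once if the tub, bowl or brush is shifted by more than 30 mm (distance of any of tub, bowl, brush from where it was at the start of the episode above 0.03 m).
It also fails if it takes over 64 s, if anything falls off the work surface, if the arm or the gripper's body presses on something with over 40 N, if the wrist force passes 120 N, or if a joint passes its speed limit or range.

## Working session

There is one attempt and no reset: what is moved stays moved. The work goes in short steps, Python scripts to look and compute and a tool call to move; the robot and the scene stay as the last step left them, time stands still between calls to the robot, and variables do not carry over. Pictures are saved under pics/ and viewed, about 8 in all and at most 12, crops included, and the job is handed in when it is done.

Besides the shell and the picture viewer there is one more tool, called after "Emit:" as a command line: name --argument value ..., lists and objects as JSON in quotes. servo_tool: Moves the arm, as the interface text tells. Shifts and turns lie within -1 to 1; 1 stands for 0.1 m of shift or 360 degrees of turn. Its arguments: {"type":"object","properties":{"steps":{"type":"array"},"grip":{"type":"number"},"force":{"type":"number"}},"required":["steps"]}

```bash
mkdir -p pics
cat > h.py <<'E'
from cell import *
import numpy as np, cv2, pickle
from scipy.spatial.transform import Rotation as R
def grab(n):
    s=sense(); c=read_camera(n); c['s']=s; pickle.dump(c,open(f'{n}.pkl','wb')); return c
def load(n): return pickle.load(open(f'{n}.pkl','rb'))
def c2w(c):
    if 'rvec' in c:
        Rm=cv2.Rodrigues(np.array(c['rvec'],float))[0]; return Rm.T, -Rm.T@np.array(c['tvec']).ravel()
    T=np.array(c['tool_from_camera']); q=c['s']['tcp_rot']; Rt=R.from_quat([q[1],q[2],q[3],q[0]]).as_matrix()
    return Rt@T[:3,:3], Rt@T[:3,3]+np.array(c['s']['tcp_pos'])
def px(c,u,v,z=None):
    """world point of a pixel, by depth, or on plane z"""
    A,o=c2w(c); d=A@np.array([(u-c['cx'])/c['fx'],(v-c['cy'])/c['fy'],1])
    if z is None: return o+d*c['z_map'][int(round(v)),int(round(u))]
    return o+d*(z-o[2])/d[2]
def cloud(c):
    A,o=c2w(c); v,u=np.mgrid[:384,:512]; z=c['z_map']
    P=np.stack([(u-c['cx'])/c['fx']*z,(v-c['cy'])/c['fy']*z,z],-1)@A.T+o; P[z==0]=np.nan; return P
def save(c,name,crop=None,k=1):
    im=c['image'][...,::-1]
    if crop: x0,y0,x1,y1=crop; im=im[y0:y1,x0:x1]
    cv2.imwrite('pics/'+name,cv2.resize(im,None,fx=k,fy=k,interpolation=cv2.INTER_CUBIC))
E
python3 - <<'E'
from h import *
t=grab('top'); save(t,'top.png',None,1.5)
s=grab('scene'); save(s,'scene.png',None,1.5)
print(sense()); print(c2w(t),c2w(s),t['fx'])
E
```

```text
{'clock': 0.1, 'q': array([-1.44121865e+00,  3.26882409e-01, -1.93489167e-01,  1.05199424e+00,
        1.36592597e-05,  1.43659754e+00]), 'dq': array([ 0.00176403, -0.00153682,  0.00333701,  0.00028502, -0.00063593,
       -0.00044744]), 'tau': array([ 2.93037283e-04, -4.44238687e+01,  2.63037640e+01,  7.86145160e-03,
       -1.03337659e-04,  1.00487725e-06]), 'tcp_pos': array([ 0.14335185, -0.53048005,  0.24957122]), 'tcp_rot': array([-7.84727134e-04,  9.91315042e-01,  1.31506163e-01,  8.64280292e-06]), 'contact_force': array([-0.65395485,  0.15304273, -0.10046102]), 'moment': array([ 0.01611062, -0.03772752, -0.01044662]), 'opening': 0.08530105422621384}
(array([[-0.02844717, -0.997603  ,  0.06307949],
       [-0.9995578 ,  0.02893604,  0.00684982],
       [-0.00865867, -0.06285673, -0.997985  ]]), array([ 0.48827054, -0.01080875,  1.04444008])) (array([[-0.25459176,  0.57125517, -0.78028877],
       [ 0.96702511,  0.14476277, -0.20953799],
       [-0.00674289, -0.80790548, -0.58927351]]), array([1.32680634, 0.1707847 , 0.66419362])) 396.63791962844044
```

View pics/top.png

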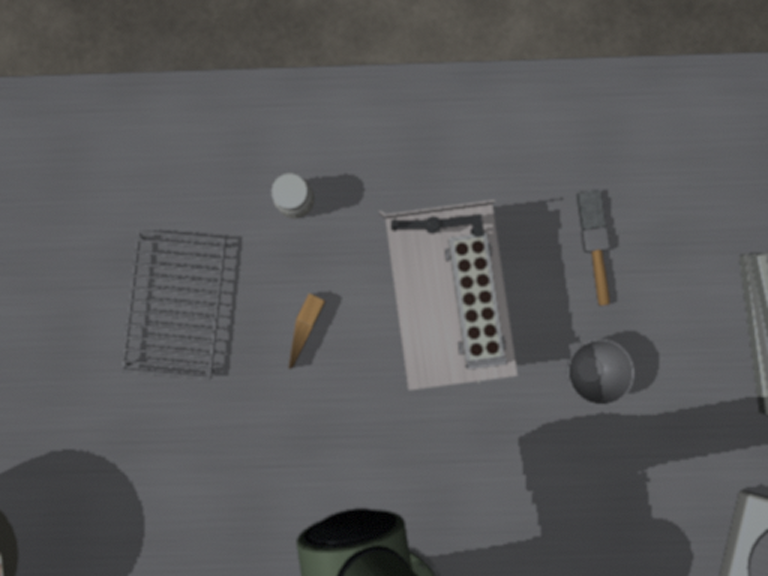

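View pics/scene.png

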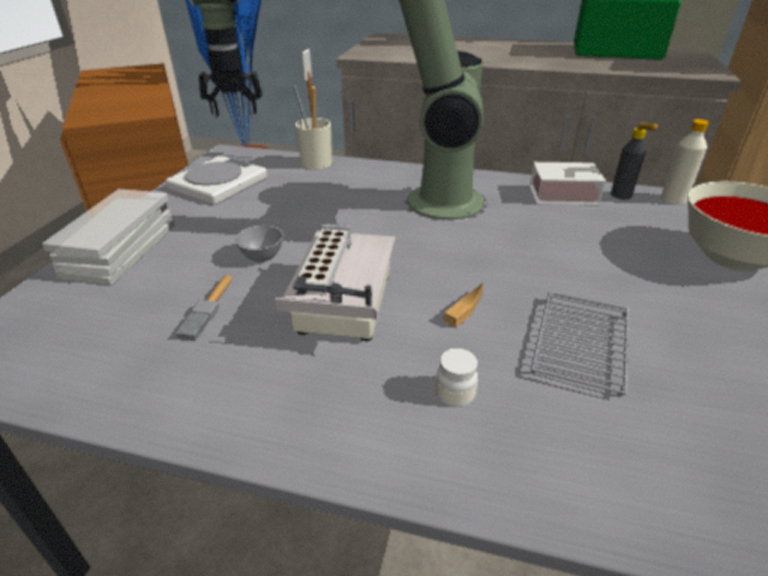

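The top view is 1.5x enlarged, with up as world +x and left as +y. The platform is at about (385–515, 205–390), its mouth corner at about (383,213). The catch peg is at (395,225), the mould at (478,297), and the wedge runs from (315,297) at the block to (291,367) at the tip. The rack is at (182,303). The tub, bowl and brush stand off to the sides. Now I'll measure.

Run:
```python
from h import *
c=load('top'); P=cloud(c); im=c['image'].astype(int); z=P[...,2]
U,V=np.meshgrid(np.arange(512),np.arange(384))
def rect(m,name):
    pts=P[m][:,:2].astype(np.float32); r=cv2.minAreaRect(pts*1000); print(name,m.sum(),np.round(r[0],1),np.round(r[1],1),round(r[2],2),'medz',np.median(P[m][:,2]))
    return cv2.boxPoints(r)
roi=lambda a,b,c_,d:(U>a/1.5)&(U<c_/1.5)&(V>b/1.5)&(V<d/1.5)
b=rect(roi(370,190,530,400)&(z>.08),'platform'); print(b)
b=rect(roi(370,190,530,400)&(z>.106)&(z<.13),'mould+')
m=roi(270,270,340,380)&(im[...,0]>im[...,2]+25)
b=rect(m,'wedge'); print(b)
m=roi(270,270,340,380)&(im[...,0]>im[...,2]+25)&(z>.015); b=rect(m,'wedge z'); print(b)
m=roi(110,220,250,385)&(z>.012)&(z<.06); b=rect(m,'rack');print(b, np.percentile(P[m][:,2],[5,25,50,75,95]))
print('counter',np.nanmedian(z[roi(300,400,380,470)]))
for n,(u,v,h) in dict(tub=(289,187,.075),peg=(395,225,.143),pin=(433,224,.13),mouth=(383,213,.114)).items(): print(n,px(c,u/1.5,v/1.5,h),px(c,u/1.5,v/1.5))
save(c,'crop.png',(170,125,370,265),4)
```

```text
platform 8553 [ 525.9 -120.5] [285.9 183.1] 5.95 medz 0.09253934800670816
[[ 374.1983    -44.238754]
 [ 393.1927   -226.34184 ]
 [ 677.5372   -196.68312 ]
 [ 658.5428    -14.580032]]
mould+ 2868 [ 535.7 -114. ] [258.5 181.8] 3.83 medz 0.11797202482059155
wedge 441 [478.4 124.5] [ 28.8 120.6] 61.52 medz nan
[[418.57498 140.6036 ]
 [524.5599   83.10977]
 [538.2942  108.42789]
 [432.30933 165.92172]]
wedge z 416 [477.  124.2] [ 30.  118.9] 62.44 medz 0.02393411342520224
[[417.40094 138.35437]
 [522.7627   83.35671]
 [536.65247 109.96608]
 [431.2907  164.96375]]
rack 1677 [524.9 344.7] [157.2 245.9] 83.27 medz 0.020918680541981427
[[393.55185 281.0334 ]
 [637.76764 252.21411]
 [656.1898  408.32465]
 [411.97406 437.14392]] [0.01732025 0.01934569 0.02091868 0.02238429 0.02424534]
counter -0.0007391104629109746
tub [0.71075652 0.13083719 0.075     ] [0.71054983 0.1307056  0.07590061]
peg [ 0.63150323 -0.03994035  0.143     ] [ 0.63171524 -0.03998347  0.14166569]
pin [ 0.63337425 -0.09919964  0.13      ] [ 0.63313567 -0.0990543   0.13150353]
mouth [ 0.65575995 -0.02253755  0.114     ] [ 6.76330198e-01 -2.39780209e-02 -2.72222939e-04]
```

View pics/crop.png

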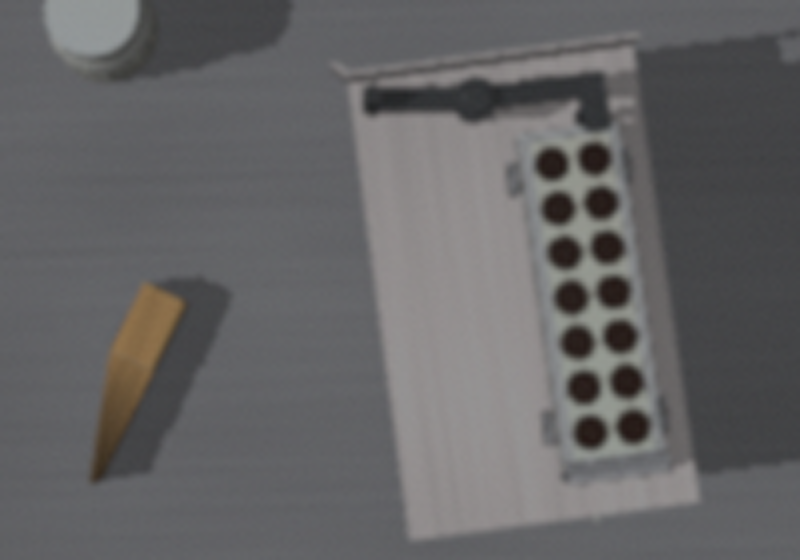

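Emit:
servo_tool --steps '[[[0.5,-0.35,-0.25,0,0,0],[1.0,-0.7,-0.5,0,0,0],[1.0,-0.7,-0.5,0,0,0]]]'

```text
clock: 0.48
tcp_pos: [0.2235, -0.4354, 0.3018]
tcp_rot: [0.001, 0.991, 0.133, 0.0]
contact_force: [-0.4, -1.8, -0.4]
opening: 0.0855
```

Emit:
servo_tool --steps '[[[0.5,-0.35,0,0,0,0],[1.0,-0.7,0,0,0,0],[1.0,-0.7,0,0,0,0]]]'

```text
clock: 0.85
tcp_pos: [0.3014, -0.3411, 0.2999]
tcp_rot: [-0.001, 0.991, 0.134, -0.0]
contact_force: [-0.2, -0.6, 0.4]
opening: 0.0854
```

Emit:
servo_tool --steps '[[[0.5,-0.35,0,0,0,0],[1.0,-0.7,0,0,0,0],[1.0,-0.7,0,0,0,0]]]'

```text
clock: 1.23
tcp_pos: [0.3796, -0.2485, 0.2999]
tcp_rot: [-0.0, 0.991, 0.134, -0.0]
contact_force: [-0.4, -0.4, 0.1]
opening: 0.0852
```

Emit:
servo_tool --steps '[[[0.5,-0.35,0,0,0,0],[1.0,-0.7,0,0,0,0],[1.0,-0.7,0,0,0,0],[1.0,-0.7,0,0,0,0]]]'

```text
clock: 1.72
tcp_pos: [0.456, -0.1579, 0.2998]
tcp_rot: [0.0, 0.991, 0.131, -0.001]
contact_force: [-0.2, -0.8, -0.5]
opening: 0.0852
```

Run:
```python
from h import *
c=grab('wrist'); save(c,'w1.png',None,1.5); print(np.round(c['tool_from_camera'],3),c['fx'])
for uv in [(0,0),(511,0),(511,383),(0,383),(256,192)]: print(uv,np.round(px(c,*uv,0.092),3))
```

```text
[[-0.002 -0.96  -0.28   0.071]
 [ 1.    -0.001 -0.001 -0.   ]
 [ 0.001 -0.28   0.96  -0.123]
 [ 0.     0.     0.     1.   ]] 279.8310365710336
(0, 0) [0.557 0.141 0.092]
(511, 0) [ 0.693 -0.367  0.092]
(511, 383) [ 0.227 -0.63   0.092]
(0, 383) [0.022 0.136 0.092]
(256, 192) [ 0.425 -0.167  0.092]
```

View pics/w1.png

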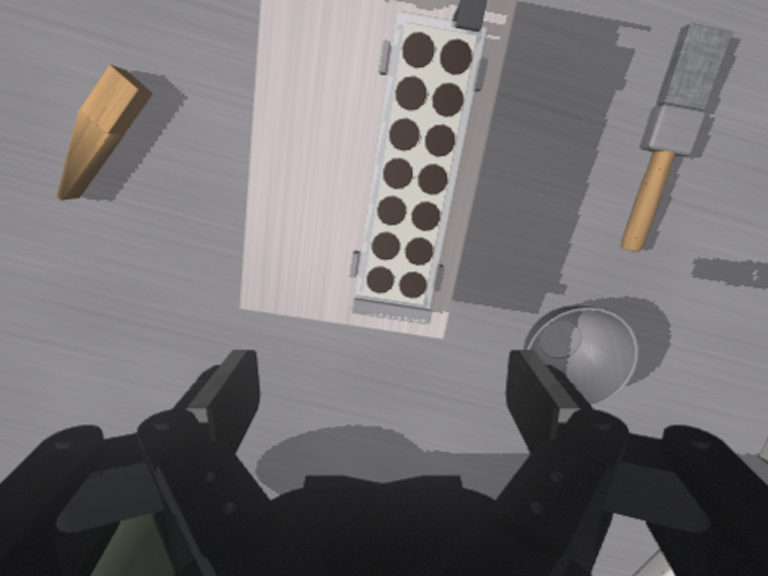

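Wrist view: wedge back top corners at (113,65) and (151,93), tip at (60,197). The platform -x corners are at (240,308) and (444,338). The end chocolates are at (419,49), (456,57), (380,280) and (413,285).

Run:
```python
from h import *
t=load('top'); w=load('wrist')
T=lambda u,v,z:px(t,170+u/4,125+v/4,z)[:2]
W=lambda u,v,z:px(w,u/1.5,v/1.5,z)[:2]
def fit(A,B):
    A=np.array(A,float)/1000;B=np.array(B);a=A-A.mean(0);b=B-B.mean(0)
    th=np.arctan2((a[:,0]*b[:,1]-a[:,1]*b[:,0]).sum(),(a*b).sum())
    Rm=np.array([[np.cos(th),-np.sin(th)],[np.sin(th),np.cos(th)]]); o=B.mean(0)-Rm@A.mean(0)
    print('yaw',np.degrees(th).round(2),'o',o.round(4),'res mm\n',((A@Rm.T+o-B)*1000).round(1)); return th,o
for n,F,ch,pc,ex in [('top',T,[(551,163),(594,157),(590,433),(632,425)],[(411,540),(699,500)],[((102,7),(476,97),.13)]),
  ('wrist',W,[(419,49),(456,57),(380,280),(413,285)],[(240,308),(444,338)],[((80,-15),(399,15),.118),((80,-75),(485,27),.118)])]:
    c4=[F(*p,.118) for p in ch]; d=(c4[0]+c4[1]-c4[2]-c4[3]); print(n,'mould c',np.mean(c4,0),'yaw',np.degrees(np.arctan2(d[1],d[0])))
    A=[(-20,-45),(-150,79),(-150,-95)]+[e[0] for e in ex]; B=[np.mean(c4,0)]+[F(*p,.092) for p in pc]+[F(*e[1],e[2]) for e in ex]
    fit(A,B)
for n,F,p in [('top',T,[(147,284),(185,303),(95,482)]),('wrist',W,[(113,65),(151,93),(60,190)])]:
    b1,b2,tip=[F(*q,.025) for q in p]; print(n,'wedge',b1,b2,tip,np.linalg.norm(b1-b2),np.linalg.norm(tip-b2))
    d=(tip-b2)/np.linalg.norm(tip-b2);print('dir',np.degrees(np.arctan2(d[1],d[0])),'butt',(b1+b2)/2+.02*d)
```

```text
top mould c [ 0.51780057 -0.164491  ] yaw 5.887011875932821
yaw 6.17 o [ 0.533  -0.1177] res mm
 [[ 0.1 -0.1]
 [-0.   0.6]
 [-0.2 -0.6]
 [ 0.1  0.2]]
wrist mould c [ 0.51815089 -0.1651058 ] yaw 5.763469131861973
yaw 6.01 o [ 0.5327 -0.1182] res mm
 [[-0.6  0.1]
 [-1.4 -0.1]
 [-1.2  0.1]
 [ 2.3  2.2]
 [ 0.9 -2.2]]
top wedge [0.5352708  0.10548268] [0.52234268 0.08130094] [0.4096854  0.14147077] 0.027420659964497107 0.12771871810337485
dir 151.89349657745342 butt [0.51116527 0.10281405]
wrist wedge [0.53833711 0.10398654] [0.52445242 0.07004677] [0.41902291 0.14280556] 0.036670044983841334 0.1280984935086651
dir 145.38974995072067 butt [0.51493407 0.09837647]
```

Emit:
servo_tool --steps '[[[0.3,-0.5,0,0,0,0],[0.6,-1.0,0,0,0,0],[0.6,-1.0,0,0,0,0]]]'

```text
clock: 2.15
tcp_pos: [0.4884, -0.0433, 0.3003]
tcp_rot: [-0.0, 0.991, 0.133, -0.0]
contact_force: [0.6, -0.4, 0.1]
opening: 0.085
```

Emit:
servo_tool --steps '[[[0.3,-0.5,0,0,0,0],[0.6,-1.0,0,0,0,0],[0.6,-1.0,0,0,0,0]]]'

```text
clock: 2.52
tcp_pos: [0.5208, 0.0683, 0.3]
tcp_rot: [0.0, 0.991, 0.132, -0.0]
contact_force: [0.2, -0.4, -0.3]
opening: 0.0854
```

Emit:
servo_tool --steps '[[[0.01,-0.37,0.5,0,0,-0.38],[0.01,-0.37,0.9,0,0,-0.38],[0.01,-0.37,0.9,0,0,-0.38],[0.01,-0.37,0.9,0,0,-0.38],[0.01,-0.37,0.9,0,0,-0.38],[0.01,-0.37,0.9,0,0,-0.38],[0.01,-0.37,0.9,0,0,-0.38],[0.01,-0.37,0.9,0,0,-0.38],[0.01,-0.37,0.9,0,0,-0.38],[0.01,-0.37,0.9,0,0,-0.38],[0.01,-0.37,0.9,0,0,-0.38],[0.01,-0.37,0.9,0,0,-0.38],[0.01,-0.37,0.9,0,0,-0.38],[0.01,-0.37,0.9,0,0,-0.38],[0.01,-0.37,0.9,0,0,-0.38]]]'

```text
clock: 4.4
tcp_pos: [0.5117, 0.1023, 0.2103]
tcp_rot: [0.0, 0.245, 0.97, -0.0]
contact_force: [0.0, -0.1, 0.6]
opening: 0.0853
```

Run:
```python
from h import *
c=grab('wrist'); save(c,'w2.png',None,1.5); s=c['s']; print(s['q'],s['tcp_pos'],s['tcp_rot'])
im=c['image'].astype(int); P=cloud(c); z=P[...,2]; m=(im[...,0]>im[...,2]+35)&(z>.018)&(z<.035)
m=cv2.morphologyEx(m.astype(np.uint8),cv2.MORPH_OPEN,np.ones((3,3),np.uint8))>0
print(m.sum(),np.nanmedian(z[m])); r=cv2.minAreaRect((P[m][:,:2]*1000).astype(np.float32)); print(r); print(cv2.boxPoints(r))
```

```text
[ 5.59589272e-02  3.05800627e-01 -3.29385436e-01  9.35737112e-01
 -4.20213821e-04  5.50512129e-01] [0.51166423 0.10225771 0.2102965 ] [ 2.20961038e-06  2.44764291e-01  9.69582587e-01 -2.19459883e-04]
2144 0.02446614460488733
((482.49169921875, 119.63224029541016), (28.733871459960938, 109.56564331054688), 62.34221649169922)
[[427.29962 132.33655]
 [524.3458   81.47732]
 [537.6838  106.92793]
 [440.63757 157.78717]]
```

View pics/w2.png

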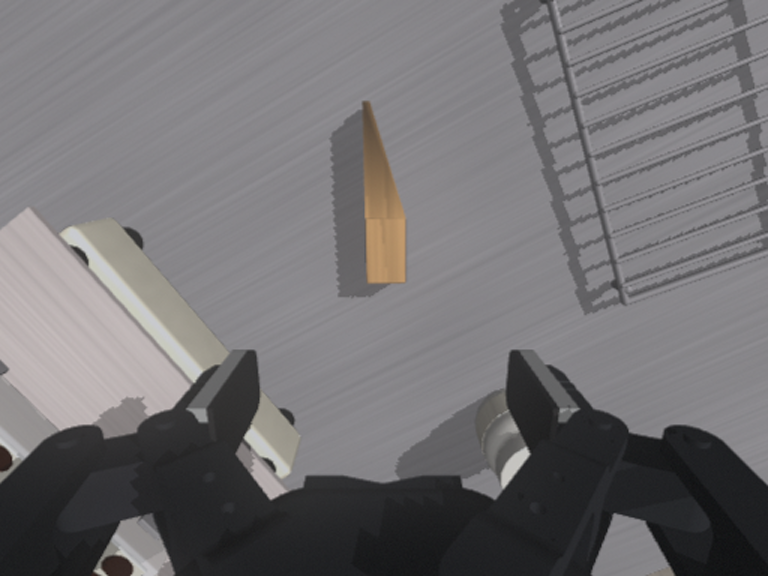

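The wrist picture shows the wedge centred and upright between the jaws, with the block at about (385,250) and the tip at (366,101). Its yaw matches the tool's. I'll descend and grip.

Emit:
servo_tool --steps '[[[0,0,0.5,0,0,0],[0,0,1.0,0,0,0],[0,0,1.0,0,0,0]]]'

```text
clock: 4.82
tcp_pos: [0.5083, 0.1034, 0.1073]
tcp_rot: [-0.004, 0.243, 0.97, -0.001]
contact_force: [-0.5, 0.2, 0.4]
opening: 0.0855
```

Emit:
servo_tool --steps '[[[0,0,0.3,0,0,0],[0,0,0.6,0,0,0],[0,0,0.8,0,0,0],[0,0,0.87,0,0,0],[0,0,0.87,0,0,0]]]'

```text
clock: 5.45
tcp_pos: [0.5126, 0.104, 0.0244]
tcp_rot: [0.001, 0.243, 0.97, 0.0]
contact_force: [0.1, -0.7, -0.1]
opening: 0.0854
```

Emit:
servo_tool --steps '[[[0,0,0,0,0,0],[0,0,0,0,0,0],[0,0,0,0,0,0],[0,0,0,0,0,0],[0,0,0,0,0,0],[0,0,0,0,0,0],[0,0,0,0,0,0],[0,0,0,0,0,0]]]' --grip 0 --force 60

```text
clock: 6.45
tcp_pos: [0.5122, 0.104, 0.024]
tcp_rot: [0.001, 0.243, 0.97, 0.0]
contact_force: [-1.4, 0.5, 5.4]
opening: 0.0288
```

Emit:
servo_tool --steps '[[[0,0,-0.2,0,0,0],[0,0,-0.6,0,0,0],[0,0,-1.0,0,0,0],[0,0,-1.0,0,0,0]]]'

```text
clock: 6.95
tcp_pos: [0.514, 0.1041, 0.1262]
tcp_rot: [0.003, 0.243, 0.97, 0.001]
contact_force: [-0.3, 0.1, -0.8]
opening: 0.0288
```

Emit:
servo_tool --steps '[[[-0.2,0.1,-0.1,0,0,-0.345],[-0.4,0.2,-0.2,0,0,-0.345],[-0.6,0.3,-0.4,0,0,-0.345],[-0.8,0.4,-0.5,0,0,-0.345],[-1.0,0.46,-0.5,0,0,-0.345],[-1.0,0.46,-0.5,0,0,-0.345],[-1.0,0.46,-0.5,0,0,-0.345],[-1.0,0.46,-0.5,0,0,-0.345],[-1.0,0.46,-0.5,0,0,-0.345],[-1.0,0.46,-0.5,0,0,-0.345],[-1.0,0.46,-0.5,0,0,-0.345],[-1.0,0.46,-0.5,0,0,-0.345],[-1.0,0.46,-0.5,0,0,-0.345],[-1.0,0.46,-0.5,0,0,-0.345]]]'

```text
clock: 8.7
tcp_pos: [0.621, 0.0974, 0.1724]
tcp_rot: [0.0, 0.743, -0.669, -0.0]
contact_force: [0.6, -0.5, -0.8]
opening: 0.0285
```

Run:
```python
from h import *
c=grab('wrist'); save(c,'w3.png',None,1.5); s=c['s']; print(s['q'],s['tcp_pos'],s['tcp_rot'],s['contact_force'],s['opening'])
A=R.from_quat(np.roll(s['tcp_rot'],-1)).as_matrix(); print('yaw',np.degrees(np.arctan2(A[1,0],A[0,0])))
```

```text
[ 3.82783953e-02  5.28042949e-01 -8.44149847e-02  9.59718381e-01
  6.91120950e-07 -1.63770144e+00] [0.62103711 0.09743807 0.17240469] [ 4.80618164e-04  7.43299785e-01 -6.68958110e-01 -4.95073288e-04] [ 0.57958555 -0.48292865 -0.77614207] 0.028547752497369804
yaw -83.97343236836033
```

View pics/w3.png

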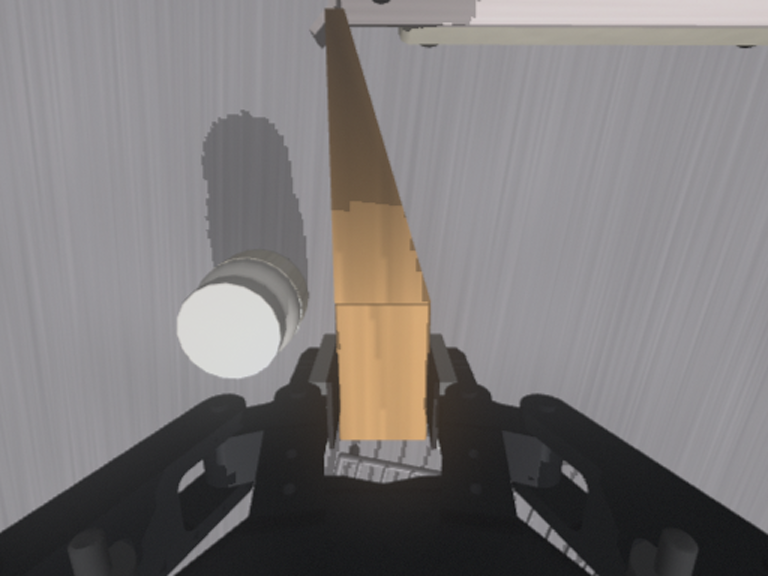

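The picture shows the wedge held straight in the jaws, tip at (335,12). The flare of the wall's end is at about (320,30), just left of the tip. I'll check the wedge's level, its straight side and the flare numerically.

Run:
```python
from h import *
c=load('wrist'); 
th=np.radians(6.05); Rv=np.array([[np.cos(th),-np.sin(th),0],[np.sin(th),np.cos(th),0],[0,0,1]]); o=np.array([.533,-.118,0])
def V(u,v): return (Rv.T@(px(c,u/1.5,v/1.5)-o)*1000).round(1)
for n,u,v in [('block L',340,310),('blk',385,420),('blk R',424,310),('mid L',334,220),('mid',350,150),('tipL',331,30),('tip',338,25),('flare',318,32),('flare2',322,26),('platform',440,18),('platfm edge',440,21)]: print(n,V(u,v))
print('tcp',Rv.T@(np.array(c['s']['tcp_pos'])-o)*1000)
im=c['image']; z=c['z_map']; row=100
for row in (20,60,100,150): 
    m=np.where(np.abs(V and (cloud(c)[row,:,2])-.173)<.006)[0]; print(row,m.min(),m.max(),[V(k*1.5,row*1.5) for k in (m.min(),m.max())])
```

```text
block L [123.2 179.3 173.6]
blk [109.3 218.8 173.3]
blk R [ 97.2 179.6 172.8]
mid L [124.1 151.5 173.6]
mid [119.  132.  173.8]
tipL [123.4 102.  171.6]
tip [121.5 101.  172.4]
flare [135.1  86.8 110.1]
flare2 [133.4  84.9 110.9]
platform [85.  76.5 90.6]
platfm edge [85.1 78.  91.9]
tcp [110.25315021 204.95935963 172.40468599]
20 217 233 [array([124.8, 102.1, 172.2]), array([118.5, 102.3, 173. ])]
60 218 244 [array([124.8, 116.7, 173.5]), array([114.4, 116.7, 173.4])]
100 219 256 [array([125. , 132. , 173.2]), array([109.6, 132. , 172.9])]
150 221 271 [array([124.9, 152.9, 173.6]), array([103. , 153.2, 172. ])]
```

Emit:
servo_tool --steps '[[[0,-0.01,0.2,0,0,0],[0,-0.01,0.4,0,0,0],[0,-0.01,0.55,0,0,0],[0,-0.01,0.55,0,0,0]]]' --force 100

```text
clock: 9.25
tcp_pos: [0.6215, 0.0975, 0.1169]
tcp_rot: [0.001, 0.744, -0.669, -0.001]
contact_force: [-0.9, -0.2, -1.7]
opening: 0.0279
```

Emit:
servo_tool --steps '[[[0.05,0,0,0,0,0],[0.1,0,0,0,0,0],[0.15,0,0,0,0,0],[0.2,0,0,0,0,0],[0.25,0,0,0,0,0],[0.25,0,0,0,0,0]]]'

```text
clock: 10.0
tcp_pos: [0.6252, 0.0722, 0.1183]
tcp_rot: [-0.0, 0.744, -0.669, 0.0]
contact_force: [-0.4, 0.5, -0.7]
opening: 0.028
```

Run:
```python
from h import *
c=grab('wrist'); save(c,'w4.png',(120,0,420,150),2.5); print(c['s']['tcp_pos'],c['s']['contact_force'])
```

```text
[0.62521925 0.07224528 0.1183274 ] [-0.4263733   0.52285718 -0.71579265]
```

View pics/w4.png

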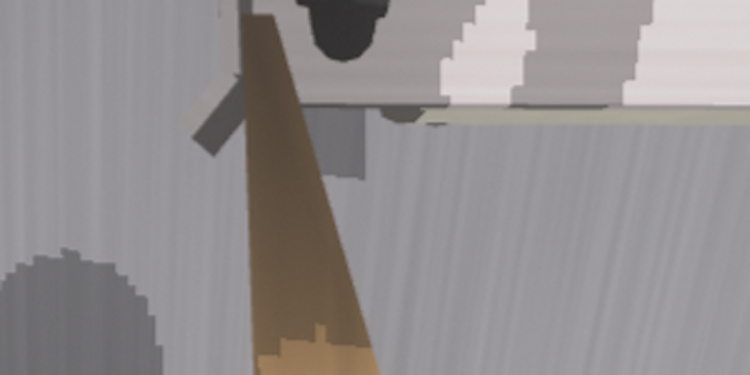

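The tip has entered between the wall (left, x≈245) and the peg (right, ≈345). I'll keep driving.

Emit:
servo_tool --steps '[[[0.05,0,0,0,0,0],[0.1,0,0,0,0,0],[0.15,0,0,0,0,0],[0.2,0,0,0,0,0],[0.25,0,0,0,0,0],[0.3,0,0,0,0,0],[0.35,0,0,0,0,0],[0.4,0,0,0,0,0],[0.4,0,0,0,0,0]]]'

```text
clock: 11.18
tcp_pos: [0.63, 0.0328, 0.1185]
tcp_rot: [-0.0, 0.744, -0.668, 0.0]
contact_force: [3.3, 2.6, -0.9]
opening: 0.0273
```

Emit:
servo_tool --steps '[[[0.05,0,0,0,0,0],[0.1,0,0,0,0,0],[0.15,0,0,0,0,0],[0.2,0,0,0,0,0],[0.2,0,0,0,0,0]]]'

```text
clock: 11.8
tcp_pos: [0.6321, 0.0131, 0.1185]
tcp_rot: [-0.0, 0.744, -0.668, 0.0]
contact_force: [3.2, 3.3, -1.3]
opening: 0.0278
```

Emit:
servo_tool --steps '[[[0.03,0,0.01,0,0,0],[0.06,0,0.015,0,0,0],[0.09,0,0.015,0,0,0],[0.12,0,0.015,0,0,0],[0.12,0,0.015,0,0,0]]]'

```text
clock: 12.42
tcp_pos: [0.6333, 0.0015, 0.1169]
tcp_rot: [-0.001, 0.744, -0.668, 0.0]
contact_force: [3.8, 2.8, 0.1]
opening: 0.0278
```

Emit:
servo_tool --steps '[[[0.015,0,0,0,0,0],[0.03,0,0,0,0,0],[0.03,0,0,0,0,0]]]'

```text
clock: 12.8
tcp_pos: [0.6336, -0.0012, 0.117]
tcp_rot: [-0.001, 0.744, -0.668, -0.0]
contact_force: [2.8, 4.7, -0.7]
opening: 0.0279
```

Emit:
servo_tool --steps '[[[0.01,0,0,0,0,0],[0.02,0,0,0,0,0],[0.02,0,0,0,0,0]]]'

```text
clock: 13.18
tcp_pos: [0.6338, -0.0031, 0.117]
tcp_rot: [-0.001, 0.744, -0.668, -0.0]
contact_force: [3.1, 4.1, -1.1]
opening: 0.0278
```

Run:
```python
from h import *
c=grab('top'); save(c,'t2.png',(240,125,350,200),7)
s=c['s'];th=np.radians(6.05); Rv=np.array([[np.cos(th),-np.sin(th),0],[np.sin(th),np.cos(th),0],[0,0,1]]); o=np.array([.533,-.118,0])
print(Rv.T@(s['tcp_pos']-o)*1000,s['contact_force'])
w=grab('wrist'); save(w,'w5.png',None,1.5)
```

```text
[112.33920814 103.60758575 116.95423768] [ 3.05225707  4.08662122 -1.14087262]
```

View pics/w5.png

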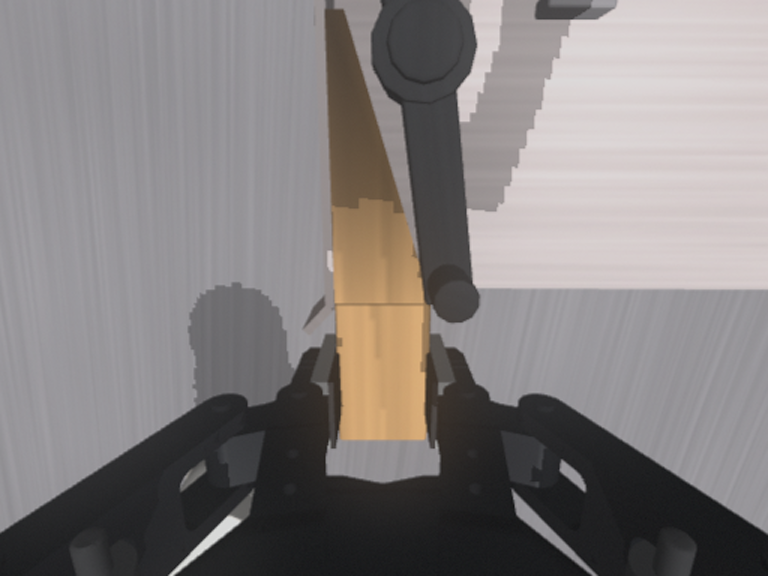

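Run:
```python
from h import *
c=load('wrist'); th=np.radians(6.05); Rv=np.array([[np.cos(th),-np.sin(th),0],[np.sin(th),np.cos(th),0],[0,0,1]]); o=np.array([.533,-.118,0])
V=lambda u,v:(Rv.T@(px(c,u/1.5,v/1.5)-o)*1000).round(1)
p=V(456,301);q=V(425,40);print('peg top',p,'pin',q,'line', [V(408,250),V(430,304),V(338,304),V(330,260)])
for a in (p-q, p-np.array([102,7,0])): print('angle',np.arctan2(a[1],a[0])-np.arctan2(60,8))
```

```text
peg top [ 94.3  66.2 143.3] pin [102.6   7.1 133.4] line [array([104.6,  59.2, 117.5]), array([ 83.4, 118.5,  -1. ]), array([126.1,  76.6, 116.6]), array([128.5,  63.2, 113.5])]
angle 0.27207892308986525
angle 0.26189298042372133
```

Emit:
servo_tool --steps '[[[0.01,0,0,0,0,0],[0.02,0,0,0,0,0],[0.03,0,0,0,0,0],[0.03,0,0,0,0,0]]]'

```text
clock: 13.78
tcp_pos: [0.6341, -0.0061, 0.117]
tcp_rot: [-0.001, 0.744, -0.668, -0.0]
contact_force: [3.4, 4.3, -0.5]
opening: 0.0277
```

Run:
```python
from h import *
c=grab('wrist'); th=np.radians(6.05); Rv=np.array([[np.cos(th),-np.sin(th),0],[np.sin(th),np.cos(th),0],[0,0,1]]); o=np.array([.533,-.118,0])
P=(cloud(c)-o)@Rv*1000; m=(P[...,2]>138)&(P[...,2]<148)&(abs(P[...,0]-94)<12)&(abs(P[...,1]-66)<14)
p=np.nanmean(P[m],0);print(m.sum(),p,'angle',np.arctan2(p[1]-7,p[0]-102)-np.arctan2(60,8))
print((c['s']['tcp_pos']-o)@Rv*1000,c['s']['contact_force'])
z=P[...,2]; f=(z>100)&(z<116)&(P[...,0]>127)&(P[...,0]<138)&(P[...,1]>70)&(P[...,1]<95); print('flare y max',np.sort(P[f][:,1])[-15:].round(1), P[f][:,0].max())
```

```text
796 [ 93.73586698  65.69935019 142.14805725] angle 0.27241972275521653
[112.35847509 100.61529135 116.97401712] [ 3.37656777  4.27438368 -0.45794829]
flare y max [94.  94.  94.  94.1 94.1 94.1 94.1 94.2 94.2 94.2 94.2 94.2 94.3 94.3
 94.3] 137.9634195637266
```

Emit:
servo_tool --steps '[[[0.01,0,0,0,0,0],[0.02,0,0,0,0,0],[0.02,0,0,0,0,0]]]'

```text
clock: 14.2
tcp_pos: [0.6343, -0.008, 0.117]
tcp_rot: [-0.001, 0.744, -0.668, -0.0]
contact_force: [3.6, 4.7, -1.7]
opening: 0.0275
```

Emit:
servo_tool --steps '[[[0,0,0,0,0,0],[0,0,0,0,0,0],[0,0,0,0,0,0],[0,0,0,0,0,0],[0,0,0,0,0,0],[0,0,0,0,0,0]]]' --grip 0.7

```text
clock: 14.95
tcp_pos: [0.6341, -0.009, 0.117]
tcp_rot: [-0.0, 0.744, -0.668, 0.0]
contact_force: [-0.1, -0.1, -0.0]
opening: 0.0596
```

Emit:
servo_tool --steps '[[[0,0,-0.2,0,0,0],[-0.1,0,-0.6,0,0,0],[-0.2,0,-1.0,0,0,0],[-0.2,0,-1.0,0,0,0]]]'

```text
clock: 15.45
tcp_pos: [0.6341, 0.0114, 0.2209]
tcp_rot: [-0.002, 0.744, -0.668, 0.003]
contact_force: [1.1, -1.1, -0.8]
opening: 0.0598
```

Run:
```python
from h import *
c=grab('wrist'); th=np.radians(6.05); Rv=np.array([[np.cos(th),-np.sin(th),0],[np.sin(th),np.cos(th),0],[0,0,1]]); o=np.array([.533,-.118,0])
P=(cloud(c)-o)@Rv*1000; m=(P[...,2]>138)&(P[...,2]<148)&(abs(P[...,0]-94)<16)&(abs(P[...,1]-66)<14)
p=np.nanmean(P[m],0);print(m.sum(),p,'angle',np.arctan2(p[1]-7,p[0]-102)-np.arctan2(60,8))
im=c['image'].astype(int); m=(im[...,0]>im[...,2]+35)&(P[...,2]>108)&(P[...,2]<124); print('wedge',m.sum(),np.nanpercentile(P[m],[1,99],axis=0).round(1))
print((c['s']['tcp_pos']-o)@Rv*1000,c['s']['contact_force'])
save(c,'w6.png',None,1.2)
```

```text
222 [ 93.39691843  66.27352235 142.30040792] angle 0.276687093069782
wedge 4074 [[ 98.8  17.7 116.1]
 [127.4 119.5 119.2]]
[114.14361452 118.05915849 220.90735861] [ 1.1080492  -1.12754728 -0.84629457]
```

View pics/w6.png

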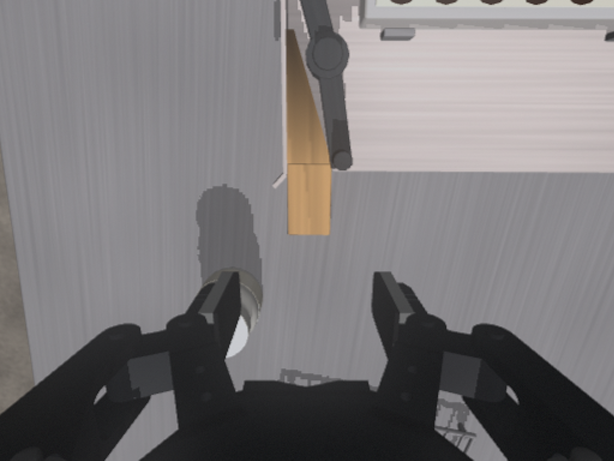

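The wedge is in up to its block: its back end is at y≈119.5, so the block front is at 69.5. The catch stays at about 0.277 rad with the hand off. Next the mould.

Emit:
servo_tool --steps '[[[0.4,0.33,0,0,0,0],[0.8,0.67,0,0,0,0],[0.8,0.67,0,0,0,0]]]' --grip 1

```text
clock: 15.88
tcp_pos: [0.5711, -0.078, 0.2154]
tcp_rot: [0.001, 0.742, -0.67, -0.001]
contact_force: [0.5, 0.6, -0.1]
opening: 0.0857
```

Emit:
servo_tool --steps '[[[0.4,0.33,0,0,0,0.25],[0.83,0.67,0,0,0,0.25],[0.83,0.67,0,0,0,0.25],[0.83,0.67,0,0,0,0.25],[0.83,0.67,0,0,0,0.25],[0.83,0.67,0,0,0,0.25],[0.83,0.67,0,0,0,0.25],[0.83,0.67,0,0,0,0.25],[0.83,0.67,0,0,0,0.25],[0.83,0.67,0,0,0,0.25],[0.83,0.67,0,0,0,0.25]]]'

```text
clock: 17.25
tcp_pos: [0.5159, -0.1649, 0.2162]
tcp_rot: [-0.0, -0.054, 0.999, 0.0]
contact_force: [0.4, -0.6, 0.2]
opening: 0.0851
```

Run:
```python
from h import *
c=grab('wrist'); th=np.radians(6.05); Rv=np.array([[np.cos(th),-np.sin(th),0],[np.sin(th),np.cos(th),0],[0,0,1]]); o=np.array([.533,-.118,0])
s=c['s'];A=R.from_quat(np.roll(s['tcp_rot'],-1)).as_matrix(); print('yaw',np.degrees(np.arctan2(A[1,0],A[0,0])),(s['tcp_pos']-o)@Rv*1000,s['tcp_pos'],s['q'])
save(c,'w7.png',None,1.2)
```

```text
yaw -173.80734729346744 [-21.95001268 -44.87987304 216.24546571] [ 0.51590242 -0.16494336  0.21624547] [-4.45794332e-01  3.36626652e-01 -2.68518705e-01  9.66428660e-01
  7.34062468e-05 -5.53876393e-01]
```

View pics/w7.png

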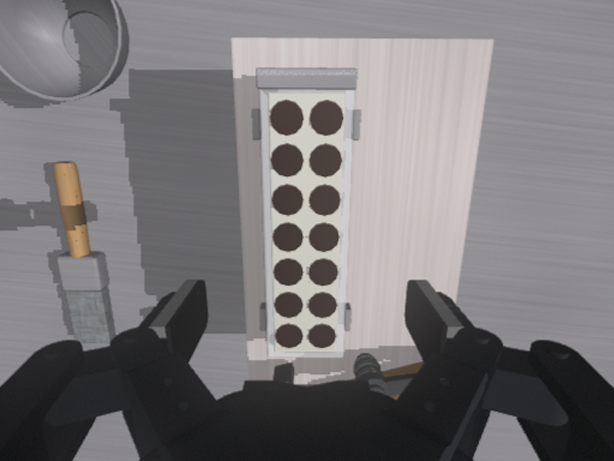

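The mould is centred between the jaws (image centre column 307, mould centre about 306) and parallel to them. I'll descend and grip.

Emit:
servo_tool --steps '[[[-0.02,0,0.4,0,0,0],[-0.02,0,0.7,0,0,0],[-0.02,0,0.9,0,0,0],[-0.02,0,1.0,0,0,0],[-0.02,0,1.0,0,0,0]]]'

```text
clock: 17.92
tcp_pos: [0.5176, -0.1649, 0.1164]
tcp_rot: [-0.0, -0.053, 0.999, 0.0]
contact_force: [0.0, 0.4, 0.5]
opening: 0.0856
```

Emit:
servo_tool --steps '[[[0,0,0.02,0,0,0],[0,0,0.02,0,0,0]]]'

```text
clock: 18.18
tcp_pos: [0.5184, -0.1653, 0.1155]
tcp_rot: [0.001, -0.053, 0.999, -0.0]
contact_force: [-1.0, 0.6, 0.6]
opening: 0.085
```

Emit:
servo_tool --steps '[[[0,0,0,0,0,0],[0,0,0,0,0,0],[0,0,0,0,0,0],[0,0,0,0,0,0],[0,0,0,0,0,0],[0,0,0,0,0,0]]]' --grip 0 --force 40

```text
clock: 18.92
tcp_pos: [0.5181, -0.165, 0.1154]
tcp_rot: [0.0, -0.053, 0.999, -0.0]
contact_force: [-0.9, 1.0, 6.4]
opening: 0.0592
```

Emit:
servo_tool --steps '[[[-0.01,0,-0.005,0,0,0],[-0.02,0,-0.005,0,0,0],[-0.03,0,-0.005,0,0,0],[-0.04,0,-0.005,0,0,0],[-0.05,0,-0.005,0,0,0],[-0.06,0,-0.005,0,0,0],[-0.07,0,-0.005,0,0,0],[-0.07,0,-0.005,0,0,0],[-0.07,0,-0.005,0,0,0]]]' --force 55

```text
clock: 20.05
tcp_pos: [0.5224, -0.1646, 0.1155]
tcp_rot: [-0.002, -0.053, 0.999, -0.0]
contact_force: [-8.6, -1.2, 11.0]
opening: 0.0592
```

Run:
```python
from h import *
c=grab('wrist'); save(c,'w8.png',(150,30,362,320),2)
th=np.radians(6.05); Rv=np.array([[np.cos(th),-np.sin(th),0],[np.sin(th),np.cos(th),0],[0,0,1]]); o=np.array([.533,-.118,0])
s=c['s'];print((s['tcp_pos']-o)@Rv*1000,s['contact_force'],s['opening'])
```

```text
[-15.40877742 -45.19960957 115.51223818] [-8.63346181 -1.24322178 10.96717559] 0.059191565502145306
```

View pics/w8.png

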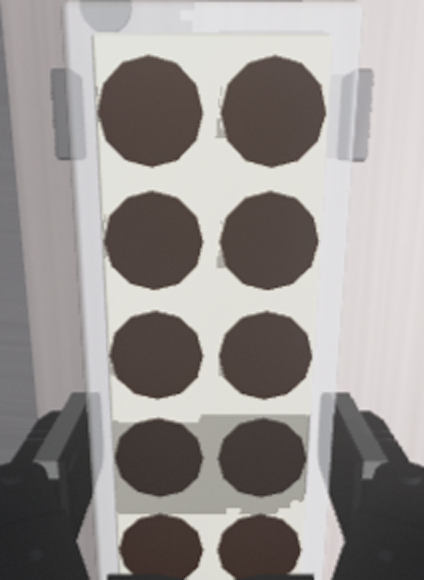

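The mould's end has come partly out from the lip, moving about 4.5 mm. The fingertips are pressing on the platform (11 N up), so friction holds it back. I'll unload a little vertically.

Emit:
servo_tool --steps '[[[0,0,-0.01,0,0,0],[0,0,-0.02,0,0,0],[0,0,-0.02,0,0,0]]]'

```text
clock: 20.48
tcp_pos: [0.5248, -0.1641, 0.1168]
tcp_rot: [-0.0, -0.053, 0.999, 0.0]
contact_force: [0.0, -0.8, -3.5]
opening: 0.0586
```

Run:
```python
from h import *
th=np.radians(6.05); Rv=np.array([[np.cos(th),-np.sin(th),0],[np.sin(th),np.cos(th),0],[0,0,1]]); o=np.array([.533,-.118,0])
def blobs(c):
    im=c['image'].max(2); A,oo=c2w(c)
    m=((im<95)).astype(np.uint8); n,l,st,ce=cv2.connectedComponentsWithStats(m)
    r=[]
    for i in range(1,n):
        u,v=ce[i]; w,h=st[i][2:4]
        if st[i][4]>25 and .7<w/h<1.4 and st[i][4]>.68*w*h:
            p=((px(c,u,v,.118)-o)@Rv*1000).round(1)
            if -140<p[0]<90 and -80<p[1]<-10: r.append(p[:2])
    return np.array(sorted(map(tuple,r)))
print(blobs(load('top')))
w=grab('wrist'); print(blobs(w)); print(w['s']['contact_force'],w['s']['tcp_pos'])
P=(cloud(w)-o)@Rv*1000; m=(abs(P[...,1]+45)<3)&(P[...,0]<-80)&(P[...,2]>80); q=P[m]; q=q[np.argsort(q[:,0])]; print(q[::3].round(1)[:40])
```

```text
[[-98.5 -56.4]
 [-98.3 -31.7]
 [-72.3 -31.3]
 [-71.9 -56.6]
 [-45.6 -31.3]
 [-45.4 -56.5]
 [-19.4 -56.5]
 [-19.2 -31.4]
 [  6.7 -56.9]
 [  7.  -31.4]
 [ 33.1 -57. ]
 [ 33.3 -32. ]
 [ 59.5 -57.1]
 [ 59.7 -31.6]]
[[-92.1 -57.2]
 [-92.  -31.8]
 [-65.4 -57.3]
 [-65.3 -31.9]
 [-38.7 -57.3]
 [-38.7 -32. ]
 [-12.1 -57.5]
 [-12.  -32.1]]
[ 1.52366361e-03 -8.32645417e-01 -3.48476657e+00] [ 0.52482027 -0.16414219  0.11682315]
[[-122.3  -45.6   90. ]
 [-122.2  -42.8   90.6]
 [-122.   -43.3   91.4]
 [-121.9  -45.2   93.3]
 [-121.9  -46.1   93.6]
 [-121.8  -42.3   92.1]
 [-121.8  -44.7   93.9]
 [-121.7  -46.6   91. ]
 [-121.6  -44.7   91.2]
 [-121.6  -45.6   94.8]
 [-121.5  -43.3   91.6]
 [-121.5  -48.    91.7]
 [-121.4  -42.8   92. ]
 [-121.4  -45.2   92.2]
 [-121.3  -42.9  122.6]
 [-121.2  -46.1   91.3]
 [-121.1  -48.    91.4]
 [-121.1  -46.6   91.6]
 [-121.1  -44.   123.1]
 [-121.1  -42.2  123.2]
 [-121.1  -42.6  123.2]
 [-121.   -44.7   90.3]
 [-120.9  -46.6   90.8]
 [-120.8  -45.8  124. ]
 [-120.7  -44.2   91.3]
 [-120.7  -47.1   91.4]
 [-120.7  -46.9  123.4]
 [-120.6  -45.8  123.6]
 [-120.6  -46.1   92.1]
 [-120.5  -46.5  123.9]
 [-120.5  -42.2  123. ]
 [-120.4  -45.1  122.1]
 [-120.4  -42.5  123.2]
 [-120.4  -44.7  124.3]
 [-120.4  -44.2   91.2]
 [-120.3  -47.1   91.3]
 [-120.3  -42.2  122.7]
 [-120.2  -46.6   91.7]
 [-120.2  -46.2  122.9]
 [-120.2  -42.3   91.9]]
```

The mould has drawn 6.5–7 mm against 4.5 mm of overlap, so it is clear of the lip. I'll lift, slowly at first.

Emit:
servo_tool --steps '[[[0,0,-0.02,0,0,0],[0,0,-0.04,0,0,0],[0,0,-0.07,0,0,0],[0,0,-0.1,0,0,0]]]'

```text
clock: 21.02
tcp_pos: [0.5249, -0.1643, 0.1276]
tcp_rot: [0.0, -0.053, 0.999, -0.0]
contact_force: [0.2, 0.1, -3.1]
opening: 0.0586
```

Emit:
servo_tool --steps '[[[0,0,-0.1,0,0,0],[0,0,-0.3,0,0,0],[0,0,-0.5,0,0,0],[0,0,-0.7,0,0,0],[0,0,-0.8,0,0,0],[0,0,-0.8,0,0,0]]]'

```text
clock: 21.78
tcp_pos: [0.5253, -0.1645, 0.2081]
tcp_rot: [0.001, -0.053, 0.999, -0.0]
contact_force: [-0.4, 0.5, -3.8]
opening: 0.0585
```

Run:
```python
from h import *
th=np.radians(6.05); Rv=np.array([[np.cos(th),-np.sin(th),0],[np.sin(th),np.cos(th),0],[0,0,1]]); o=np.array([.533,-.118,0])
w=grab('wrist');s=w['s']; print(s['contact_force'],s['tcp_pos'],s['tcp_rot'],s['opening'],s['q'])
P=cloud(w); q=P[(P[...,2]>.15)&(P[...,2]<.25)]; q=(q-o)@Rv*1000; q=q[(abs(q[:,1]+45)<18)&(q[:,0]<0)]
A=np.c_[q[:,:2],np.ones(len(q))]; f=np.linalg.lstsq(A,q[:,2],rcond=None)[0]; print(len(q),'slopes',f, 'top z median',np.median(q[:,2]))
t=grab('top'); P=(cloud(t)-o)@Rv*1000; m=(P[...,2]>138)&(P[...,2]<148)&(abs(P[...,0]-94)<25)&(abs(P[...,1]-66)<14); p=P[m].mean(0);print(m.sum(),p,np.arctan2(p[1]-7,p[0]-102)-np.arctan2(60,8))
```

```text
[-0.41462762  0.52893352 -3.81552759] [ 0.52530524 -0.1645294   0.20812322] [ 8.01025175e-04 -5.33419864e-02  9.98575892e-01 -4.23219754e-04] 0.05849120881770294 [-4.37639623e-01  3.57299603e-01 -2.60164098e-01  9.51520736e-01
  8.94947968e-06 -5.44374289e-01]
20705 slopes [ 4.05279719e-03 -3.64826032e-04  2.10857916e+02] top z median 210.63709457930872
20 [ 92.05552195  68.77478981 142.32445925] 0.2921617506472374
```

Emit:
servo_tool --steps '[[[-0.01,0.15,0,0,0,0],[-0.04,0.35,0,0,0,0],[-0.06,0.6,0,0,0,0],[-0.09,0.85,0,0,0,0]]]'

```text
clock: 22.38
tcp_pos: [0.5242, -0.0765, 0.2069]
tcp_rot: [-0.0, -0.054, 0.999, 0.0]
contact_force: [0.3, -0.0, -2.9]
opening: 0.059
```

Emit:
servo_tool --steps '[[[-0.02,0.2,0,0,0,0],[-0.04,0.4,0,0,0,0],[-0.06,0.6,0,0,0,0],[-0.09,0.85,0,0,0,0]]]'

```text
clock: 22.88
tcp_pos: [0.5245, 0.0078, 0.2073]
tcp_rot: [0.0, -0.053, 0.999, -0.0]
contact_force: [0.1, -0.5, -3.3]
opening: 0.0587
```

Emit:
servo_tool --steps '[[[-0.02,0.2,0,0,0,0],[-0.04,0.4,0,0,0,0],[-0.06,0.6,0,0,0,0],[-0.09,0.85,0,0,0,0]]]'

```text
clock: 23.38
tcp_pos: [0.5243, 0.0933, 0.2072]
tcp_rot: [-0.0, -0.053, 0.999, -0.0]
contact_force: [0.3, 0.1, -3.9]
opening: 0.0589
```

Emit:
servo_tool --steps '[[[-0.02,0.2,0,0,0,0],[-0.04,0.4,0,0,0,0],[-0.06,0.6,0,0,0,0],[-0.09,0.85,0,0,0,0]]]'

```text
clock: 23.88
tcp_pos: [0.5242, 0.1787, 0.2072]
tcp_rot: [-0.0, -0.053, 0.999, -0.0]
contact_force: [0.6, -0.1, -3.3]
opening: 0.0589
```

Emit:
servo_tool --steps '[[[-0.02,0.2,0,0,0,0],[-0.04,0.4,0,0,0,0],[-0.06,0.6,0,0,0,0],[-0.09,0.85,0,0,0,0]]]'

```text
clock: 24.38
tcp_pos: [0.5243, 0.2641, 0.2072]
tcp_rot: [-0.0, -0.053, 0.999, -0.0]
contact_force: [-1.3, 0.0, -3.5]
opening: 0.0588
```

Emit:
servo_tool --steps '[[[-0.02,0.2,0,0,0,0.01],[-0.04,0.4,0,0,0,0.02],[-0.06,0.6,0,0,0,0.03],[-0.09,0.8,0,0,0,0.035],[-0.09,0.85,0,0,0,0.035],[-0.09,0.85,0,0,0,0.035]]]'

```text
clock: 25.12
tcp_pos: [0.5239, 0.3486, 0.207]
tcp_rot: [-0.0, 0.056, 0.998, -0.0]
contact_force: [0.5, -0.2, -3.5]
opening: 0.0589
```

Run:
```python
from h import *
s=sense(); print(s['contact_force'],s['tcp_pos'],s['tcp_rot'],s['q'],s['opening'])
w=grab('wrist'); P=cloud(w); q=P[(P[...,2]>.19)&(P[...,2]<.23)]; q=q[np.hypot(q[:,0]-s['tcp_pos'][0],q[:,1]-s['tcp_pos'][1])<.12]*1000
f=np.linalg.lstsq(np.c_[q[:,:2],np.ones(len(q))],q[:,2],rcond=None)[0]; print('slope',f,np.median(q[:,2]))
```

```text
[ 0.47389021 -0.20025638 -3.52585218] [0.52389772 0.34862692 0.20701001] [-1.71793583e-04  5.61431867e-02  9.98422650e-01 -3.54303640e-04] [ 4.70134190e-01  5.02257601e-01 -3.47322787e-02  1.03445950e+00
 -4.40111358e-04  5.82479788e-01] 0.058937900493956016
slope [ 1.35300537e-02 -2.19985550e-03  2.04190065e+02] 209.49173162976342
```

Emit:
servo_tool --steps '[[[0,-0.03,0.2,0,0,0],[0,-0.03,0.5,0,0,0],[0,-0.03,0.8,0,0,0],[0,-0.03,1.0,0,0,0],[0,-0.03,1.0,0,0,0]]]'

```text
clock: 25.8
tcp_pos: [0.5226, 0.344, 0.1057]
tcp_rot: [-0.002, 0.057, 0.998, -0.001]
contact_force: [-0.4, 0.1, -2.5]
opening: 0.0585
```

Emit:
servo_tool --steps '[[[0,0,0.15,0,0,0],[0,0,0.3,0,0,0],[0,0,0.45,0,0,0],[0,0,0.52,0,0,0],[0,0,0.55,0,0,0],[0,0,0.55,0,0,0]]]'

```text
clock: 26.55
tcp_pos: [0.5239, 0.3456, 0.0523]
tcp_rot: [0.0, 0.057, 0.998, 0.0]
contact_force: [0.0, 0.0, -3.0]
opening: 0.059
```

Emit:
servo_tool --steps '[[[0,0,0.015,0,0,0],[0,0,0.03,0,0,0],[0,0,0.03,0,0,0]]]'

```text
clock: 26.92
tcp_pos: [0.5238, 0.3456, 0.0493]
tcp_rot: [0.0, 0.057, 0.998, 0.0]
contact_force: [-0.7, 0.4, -3.5]
opening: 0.0588
```

Emit:
servo_tool --steps '[[[0,0,0.01,0,0,0],[0,0,0.015,0,0,0],[0,0,0.015,0,0,0]]]'

```text
clock: 27.3
tcp_pos: [0.5238, 0.3455, 0.0477]
tcp_rot: [-0.0, 0.057, 0.998, -0.0]
contact_force: [-0.2, -0.5, -3.6]
opening: 0.0591
```

Emit:
servo_tool --steps '[[[0,0,0.01,0,0,0],[0,0,0.01,0,0,0]]]'

```text
clock: 27.55
tcp_pos: [0.5238, 0.3456, 0.0467]
tcp_rot: [-0.0, 0.057, 0.998, -0.0]
contact_force: [0.9, -0.4, -3.5]
opening: 0.0587
```

Emit:
servo_tool --steps '[[[0,0,0.01,0,0,0],[0,0,0.01,0,0,0]]]'

```text
clock: 27.8
tcp_pos: [0.5239, 0.3456, 0.0465]
tcp_rot: [0.0, 0.057, 0.998, 0.0]
contact_force: [-3.0, -1.9, 4.7]
opening: 0.0587
```

Emit:
servo_tool --steps '[[[0,0,0.01,0,0,0],[0,0,0.01,0,0,0]]]'

```text
clock: 28.05
tcp_pos: [0.5239, 0.3456, 0.0465]
tcp_rot: [0.0, 0.057, 0.998, 0.0]
contact_force: [-5.0, -3.4, 11.9]
opening: 0.0585
```

Contact at TCP z = 0.0465, as predicted. I'll ease off the pressing and release.

Emit:
servo_tool --steps '[[[0,0,-0.013,0,0,0],[0,0,-0.013,0,0,0]]]'

```text
clock: 28.3
tcp_pos: [0.5239, 0.3456, 0.0465]
tcp_rot: [0.0, 0.057, 0.998, 0.0]
contact_force: [-3.2, -2.0, 6.2]
opening: 0.0586
```

Emit:
servo_tool --steps '[[[0,0,0,0,0,0],[0,0,0,0,0,0],[0,0,0,0,0,0],[0,0,0,0,0,0],[0,0,0,0,0,0]]]' --grip 1

```text
clock: 28.92
tcp_pos: [0.5238, 0.3456, 0.046]
tcp_rot: [-0.0, 0.057, 0.998, -0.0]
contact_force: [-0.3, 0.4, -0.1]
opening: 0.0853
```

Emit:
servo_tool --steps '[[[0,0,-0.1,0,0,0],[0,0,-0.3,0,0,0],[0,0,-0.6,0,0,0],[0,0,-1.0,0,0,0],[0,0,-1.0,0,0,0]]]'

```text
clock: 29.55
tcp_pos: [0.5263, 0.3469, 0.1506]
tcp_rot: [0.003, 0.057, 0.998, 0.002]
contact_force: [0.3, -0.6, 0.2]
opening: 0.0853
```

Emit:
servo_tool --steps '[[[-0.3,0,-0.5,0,0,0],[-0.3,0,-1.0,0,0,0],[-0.3,0,-1.0,0,0,0],[-0.3,0,-1.0,0,0,0]]]'

```text
clock: 30.05
tcp_pos: [0.5532, 0.342, 0.2454]
tcp_rot: [-0.0, 0.057, 0.998, -0.0]
contact_force: [0.5, -0.5, -0.7]
opening: 0.0852
```

Run:
```python
from h import *
th=np.radians(6.05); Rv=np.array([[np.cos(th),-np.sin(th),0],[np.sin(th),np.cos(th),0],[0,0,1]]); o=np.array([.533,-.118,0])
s=sense();print(s['tcp_pos'],s['contact_force'],s['clock'])
w=grab('wrist'); P=cloud(w); q=P[(P[...,2]>.04)&(P[...,2]<.06)]*1000; q=q[np.hypot(q[:,0]-524,q[:,1]-345)<120]
f=np.linalg.lstsq(np.c_[q[:,:2],np.ones(len(q))],q[:,2],rcond=None)[0]; print('mould slope',f[:2],'top z',np.median(q[:,2])); r=cv2.minAreaRect(q[:,:2].astype(np.float32)); print(r)
c=grab('scene'); P=(cloud(c)-o)@Rv*1000
m=(P[...,2]>135)&(P[...,2]<147)&(abs(P[...,0]-98)<25)&(abs(P[...,1]-66)<14); p=P[m].mean(0); print('peg',m.sum(),p,np.arctan2(p[1]-7,p[0]-102)-np.arctan2(60,8))
t=grab('top'); print('tub',px(t,289/1.5,187/1.5))
for n,c0 in (('scene',c),): save(c,'end.png',None,1.5)
```

```text
[0.55317216 0.34195761 0.24535009] [ 0.47690312 -0.47849252 -0.65081586] 30.05
mould slope [0.00034562 0.00060873] top z 48.92490457636178
((523.5281372070312, 345.6142272949219), (60.08922576904297, 198.21189880371094), 83.20073699951172)
peg 16 [ 98.38246396  64.88883966 140.31033138] 0.1949614557538224
tub [0.71176784 0.13148105 0.07059339]
```

View pics/end.png

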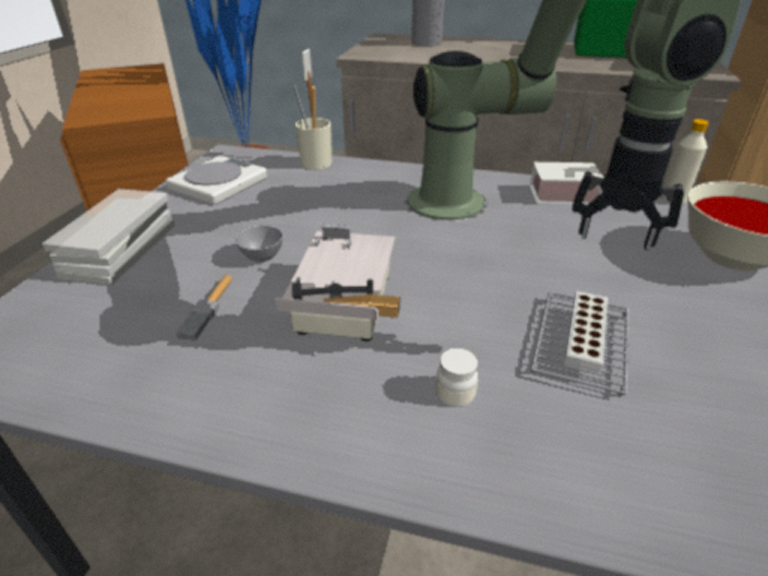

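The scene view shows the mould flat in the middle of the rack at (588,328), the wedge jammed at (365,305), and the bystanders in place. The scene camera sees only the peg's near side, so I'll check the catch from above before handing in.

Run:
```python
from h import *
th=np.radians(6.05); Rv=np.array([[np.cos(th),-np.sin(th),0],[np.sin(th),np.cos(th),0],[0,0,1]]); o=np.array([.533,-.118,0])
t=load('top'); P=(cloud(t)-o)@Rv*1000; m=(P[...,2]>138)&(P[...,2]<148)&(abs(P[...,0]-98)<25)&(abs(P[...,1]-66)<14); p=P[m].mean(0); a=np.arctan2(p[1]-7,p[0]-102)-np.arctan2(60,8); print(m.sum(),p,a)
im=t['image'].astype(int); m=(im[...,0]>im[...,2]+25)&(P[...,2]>100)&(P[...,2]<130)&(P[...,1]>10); print('wedge',m.sum(),np.percentile(P[m],[1,99],axis=0).round(1))
if a>.24: close_job(); print('closed')
```

```text
21 [ 91.71846328  68.88555971 142.61572845] 0.29718568663988565
wedge 411 [[ 97.5  32.8 113.2]
 [126.9 119.8 121.6]]
the job is handed in; nothing more can be done
closed
```

The mould is on the cooling rack, the wedge is jammed in up to its block, and I've handed the job in at about 30 s of the 64 s allowed. The hand-in returned no verdict.

I drove the wedge between the finger peg and the wall, then let go. The catch stayed open on its own. I drew the mould about 7 mm out from under the lip, lifted it level and set it down on the rack.

- **Mould:** it lies flat (slope under 0.001) at about (0.5235, 0.3456), within 2 mm of the rack centre I measured. Its top is at 49 mm, so its centre is about 36 mm above the counter. The gripper is well clear of it.
- **Catch and wedge:** from above, the catch reads about 0.297 rad, and the wedge has not moved. The wrist camera gave 0.277 rad just after release.
- **Bystanders:** the tub, bowl and brush look undisturbed in the last picture. Only the tub was also checked by measurement, and it was in its place.

Two things did not go cleanly:

- **Catch reading that disagreed:** the last scene camera gave about 0.195 rad for the catch, just under the 0.2 limit. I discounted it because that camera sees only the near side of the peg.
- **Drawing the mould:** the fingertips first pressed on the platform with about 11 N and stalled after about 4.5 mm. Raising the hand slightly freed it.

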